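# Wipe the shards off the scale and weigh the jar

### The arm

A 6-joint arm with a two-finger parallel gripper is mounted at the origin on the work surface. World frame = base frame: x ahead of the robot, y to its left, z up, the work surface at z = 0. Lengths are in mm, angles in rad, forces in N, time in s.
With the tool pointing down it reaches from about 375 to 900 mm from the base axis. Payload 3.1 kg.
Tool frame: the origin (TCP) lies at the very end of the fingers, on their centre line; the grasp point (between the pads) lies 19 mm behind it (manip.hold_point_z is the distance from the TCP to the grasp point, in mm); z points along the fingers, y is the line along which they close (so a half turn about z gives the same grasp; the last joint's range is limited). The gripper opens to 87 mm and grips with 3 to 60 N. Pads are 19 mm wide; open, the fingers measure 117 mm over their backs; the gripper's body (75 mm by 190 mm) begins 51 mm behind the grasp point.
Start: joints at [-1.494, 0.527, 1.433, -0, 1.181, -0.178], TCP at [157.557, -604.791, 222.548] pointing down, gripper open.
Joint ranges: [-3.08, 3.08], [-0.75, 2.2], [0.22, 2.44], [-1.43, 4.57], [0, 2.65], [-2.85, 2.85]. Speed limits (rad/s): [2.79, 2.79, 3.14, 3.14, 3.14, 3.14].

### API

Orientations are given as a rotation vector (axis times angle).
In Python, from rig import manip, optics gives the robot as it stands. Calls block until the motion is done:
- manip.movep(position, orientation): joint-space move of the TCP to a pose.
- manip.move_straight(position, frame=None, vel=150): straight line of the TCP; frame=None keeps the orientation; vel is the mean speed in mm/s.
- manip.move_joints(angles): joint-space move.
- manip.move_gripper(opening, squeeze=None): opening from 0.0 (shut) to 1.0 (fully open); squeeze is the grip in N (None keeps the last); returns when the fingers have stopped.
- manip.hold(seconds).
- manip.inverse_kinematics(position, orientation): joint angles nearest the present ones, or None.
- optics.snapshot(name): name is "scene" or "top" or "wrist"; returns a dict with "image" (420x560x3 uint8, blue, green, red), "depth" (420x560 float32, mm along the optical axis (not along the pixel's ray), 0 where there is no reading), "fovy" (degrees; the focal length in pixels is half the picture's height over the tangent of half this angle, whatever the lens; pixels are square), "cx", "cy" (the principal point, pixels), "D" ([k1, k2, p1, p2, k3] as OpenCV has them; the pictures are not rectified), "view" (4x4, takes a point from world to camera coordinates). Camera axes: x right, y down, z forward; pixel columns grow to the right and rows downward; lengths in mm; the calibration is good to about 2 mm. A picture is of the moment at which its call begins.
A pose or a line that the arm cannot do raises manip.IKError and nothing moves.
- manip.sign_off(): hands the job in; it is judged then, once.
Readings, each from a call of its own:
- manip.get_t(): time.
- manip.get_joints(): joint angles.
- manip.get_qd(): joint speeds.
- manip.get_joint_torque(): joint torques, N m.
- manip.get_tool_pos(): TCP position.
- manip.get_tool_rot(): TCP orientation.
- manip.get_wrist_force(): force on the tool from outside, world axes, zero at the start.
- manip.get_moment(): the same for the moment, N m.
- manip.get_finger_gap(): opening from 0.0 (shut) to 1.0 (fully open).
- manip.get_grip_force(): force on a finger pad.
Only numpy, scipy, OpenCV 4.12 (cv2) and the standard library are available. Lean on these libraries where they do the work, as an engineer would, in place of code of your own. Each camera call takes 0.05 s, during which the arm holds its last target. There are 200 camera calls.

### The job

Take the scraper by its slanting handle and wipe all four broken plastic shards off the scale's steel plate into the grey scrap tray beside it, never touching the shards with the gripper itself. Once all of them are in the tray, stand the glass jar upright on the cleared plate without dropping or tipping it, and leave the scraper standing upright on the bench, clear of the scale and the tray. Do not bump the lamp over the plate and do not disturb the other things on the bench.

Things in the scene. Friction and masses are not known exactly. Their poses are not given: they have to be found in the camera images.
- scale: bench scale with a bare steel weighing plate, 210 (its x) x 230 (its y) mm, flat top 50 mm above the bench; fixed. Origin on the bench under the plate's centre, x away from the robot. A 30 mm high upstand runs along the far (+x) edge; the other edges are open. A low keypad (32 mm high) sticks out 22 mm at the near edge
- lamp: fixed lamp bridging the scale: aluminium head 50 (x) x 270 (y) x 50 mm, underside 158 mm and top 210 mm above the bench. Origin on the bench below the middle of the head, axes as the scale's; two arms (y = +/-120 mm) run back to posts 108 mm behind (+x). Nothing in front of it or below it
- tray: shallow open grey scrap tray, fixed, 220 (x) x 120 (y) x 35 mm high, walls 4 mm; it lies against the left or the right (y) edge of the scale, axes as the scale's. Origin under its centre
- scraper: hand scraper: aluminium block 90 (x) x 30 (y) x 35 mm high with a wooden handle on top, about 280 g. Origin on the block's underside, below the handle's root; the block reaches from x = -50 to +40 mm. The handle, 24 mm wide in y and 22 mm deep, rises 90 mm from the block's top leaning 40 degrees from vertical towards -x, in the plane of the block's length. It stands on the bench on its block
- scraper_grip (a point): point on the axis of the scraper's handle 70 mm along from the block's top, at (-45, 0, 88.6) mm in the scraper's frame; axes as the scraper's
- jar: pale closed glass jar with a metal lid, 60 mm across, 100 mm high, about 350 g, standing upright on the bench. Origin at the centre of its underside, z up its axis
- shard1: shard of black plastic housing lying on the weighing plate: straight strip 66 x 20 x 12 mm thick, about 25 g. Origin at the centre of its underside
- shard2: black plastic shard on the plate: L-shaped corner piece 60 x 50 mm, legs 18 mm wide, 10 mm thick. Origin about the centre of its outline, on the underside
- shard3: black plastic shard on the plate: slab 60 x 32 x 10 mm with a rib 22 mm high along one long edge. Origin at the centre of its underside
- shard4: black plastic shard on the plate: stepped flat piece 62 x 36 x 11 mm. Origin about its centre, on the underside
- drive: hard disk drive lying flat on the bench on the side of the scale that has no tray, 147 (x) x 102 (y) x 26 mm; bystander. Origin under its centre
- bottle: white plastic bottle with a black cap, 64 mm across, 170 mm high, upright; bystander. Origin under its centre
- heatsink: finned aluminium heat sink 80 x 80 x 45 mm; bystander. Origin under its centre
- brick: black power supply brick 110 x 50 x 32 mm; bystander. Origin under its centre
- driver: screwdriver 190 mm long lying along its x; bystander. Origin at about its middle
- mug: white mug 80 mm across, 90 mm high, handle at its +y; bystander. Origin under its centre
Things that resemble listed ones, but are neither listed nor needed, are in the scene too. Leave any green look-alike of the shard2 alone.

How it is judged (in metres and radians):
On the way, in this order (a step that is already met when the one before it is completed fails the run):
1. all four shards lie in the tray (x of shard1 in the frame of tray between -0.108 and 0.108 m and y of shard1 in the frame of tray between -0.058 and 0.058 m and z of each of shard1, shard2, shard3, shard4 in the frame of tray below 0.045 m and x of shard2 in the frame of tray between -0.108 and 0.108 m and y of shard2 in the frame of tray between -0.058 and 0.058 m and x of shard3 in the frame of tray between -0.108 and 0.108 m and y of shard3 in the frame of tray between -0.058 and 0.058 m and x of shard4 in the frame of tray between -0.108 and 0.108 m and y of shard4 in the frame of tray between -0.058 and 0.058 m), for 0.2 s.
2. the jar stands upright on the weighing plate (x of jar in the frame of scale between -0.085 and 0.085 m and y of jar in the frame of scale between -0.095 and 0.095 m and z of jar in the frame of scale between 0.045 and 0.056 m and angle between jar's own z axis and vertical below 0.08 rad), for 0.2 s.
At the end, for the whole second after the job is handed in: Shards in the tray: centres inside its walls, under 45 mm above the bench. Jar upright (within 4.5 deg) on the plate, centre within 85 mm (x) and 95 mm (y) of the plate's. Scraper upright (within 7 deg) on the bench, touching neither scale nor tray. All at rest (under 30 mm/s) (all of step 1 and all of step 2 and height (world z) of scraper below 0.012 m and angle between scraper's own z axis and vertical below 0.12 rad and contact force between scraper and tray below 0.05 N and contact force between scraper and scale below 0.05 N and linear speed of each of shard1, shard2, shard3, shard4, jar, scraper below 0.03 m/s).
It fails at once if a shard is touched by the gripper or arm (over 1 N) (contact force between any of the fingers, the arm and shard1 above 1 N or contact force between any of the fingers, the arm and shard2 above 1 N or contact force between any of the fingers, the arm and shard3 above 1 N or contact force between any of the fingers, the arm and shard4 above 1 N).
It fails at once if the lamp is bumped by the robot, the scraper or the jar (over 5 N) (contact force between any of the fingers, the arm, scraper, jar and lamp above 5 N).
It fails at once if the jar is tipped more than 34 degrees (angle between jar's own z axis and vertical above 0.6 rad).
It fails at once if the jar is dropped (faster than 0.45 m/s while not held) (linear speed of jar above 0.45 m/s and contact force between the fingers and jar below 0.05 N).
It fails at once if another thing on the bench is moved more than 30 mm (distance of any of drive, bottle, heatsink, brick, driver, mug from where it was at the start of the episode above 0.03 m).
It also fails if it takes over 72 s, if anything falls off the work surface, if the arm or the gripper's body presses on something with over 40 N, if the wrist force passes 120 N, or if a joint passes its speed limit or range.

## Working session

There is one attempt and no reset: what is moved stays moved. The work goes in short steps, each a Python script; the robot and the scene stay as the last script left them, time stands still between calls to the robot, and variables do not carry over. Pictures are saved under pics/ and viewed, at most 13 in all, crops included, and the job is handed in when it is done.

```bash
mkdir -p pics; ls; cat > h.py <<'E'
import numpy as np, cv2
from rig import manip, optics
def K(s):
    f=s["image"].shape[0]/2/np.tan(np.radians(s["fovy"])/2)
    return np.array([[f,0,s["cx"]],[0,f,s["cy"]],[0,0,1.]])
def rays(s,px):
    u=cv2.undistortPoints(np.array(px,float).reshape(-1,1,2),K(s),np.array(s["D"],float)).reshape(-1,2)
    V=np.array(s["view"]);R=V[:3,:3]
    d=np.c_[u,np.ones(len(u))]@R
    return -R.T@V[:3,3],d
def onz(s,px,z):
    o,d=rays(s,px); return o+d*((z-o[2])/d[:,2])[:,None]
def bydepth(s,px):
    o,d=rays(s,px); p=np.array(px,int).reshape(-1,2)
    return o+d*s["depth"][p[:,1],p[:,0]][:,None]
def proj(s,P):
    V=np.array(s["view"]);r,_=cv2.Rodrigues(V[:3,:3])
    return cv2.projectPoints(np.array(P,float).reshape(-1,1,3),r,V[:3,3],K(s),np.array(s["D"],float))[0].reshape(-1,2)
E
python3 - <<'E'
from h import *
import pickle
for n in ("top","scene"):
    s=optics.snapshot(n);cv2.imwrite(f"pics/{n}0.png",cv2.resize(s["image"],(800,600),interpolation=cv2.INTER_CUBIC));pickle.dump(s,open(n+".pkl","wb"))
    print(n,s["fovy"],s["cx"],s["cy"],s["D"],np.round(s["view"],3).tolist(),(s["depth"]==0).mean())
E
```

```text
pics
top 54.83050488199756 279.8690785926374 208.44572252044887 [-0.0769767  0.         0.         0.         0.       ] [[-0.004, -1.0, -0.003, -1.965], [-0.998, 0.004, -0.055, 589.003], [0.055, 0.003, -0.998, 1170.632], [0.0, 0.0, 0.0, 1.0]] 0.004034863945578232
scene 52.2472559678985 282.70653929286334 200.07902027146739 [-0.03062408  0.          0.          0.          0.        ] [[0.028, 0.999, 0.016, 4.669], [0.544, -0.002, -0.839, -265.834], [-0.839, 0.032, -0.543, 1684.91], [0.0, 0.0, 0.0, 1.0]] 0.0039115646258503405
```

View pics/top0.png

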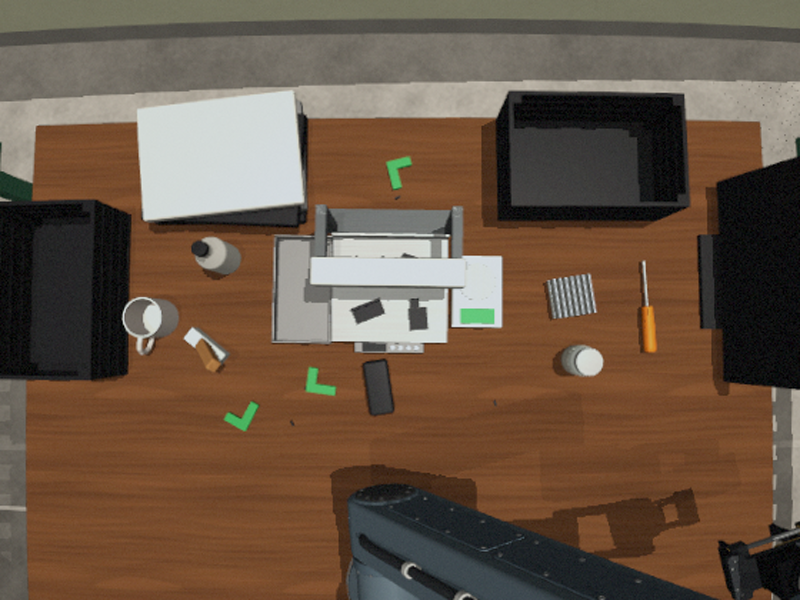

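View pics/scene0.png

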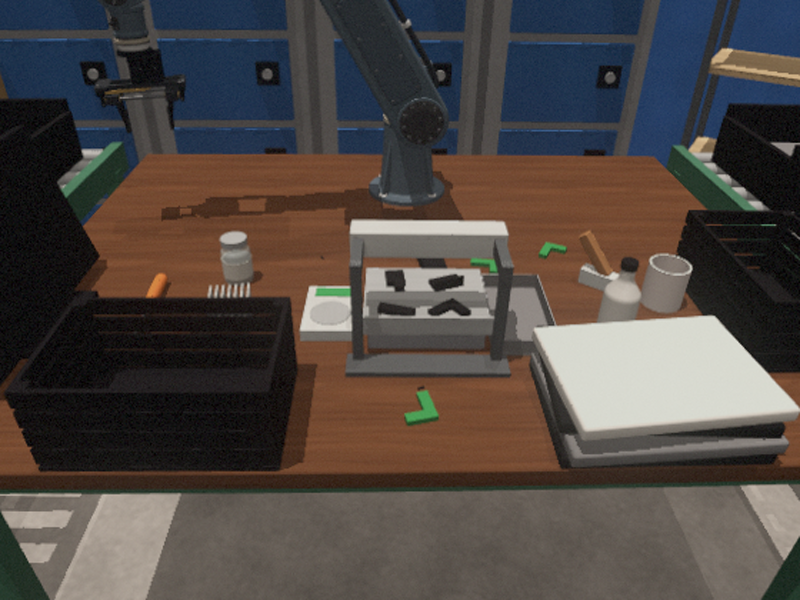

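Top view (800x600 px): the tray is left of the scale at (302,290), so on its +y side. The plate is around (390,290) under the lamp (388,272), and the drive is on the right at (477,290).
- **Scraper:** at (208,350), beside the mug (150,320) and the bottle (217,255).
- **Jar:** at (582,361). It is the only lidded glass; the other white cylinder has a black cap, so it is the bottle.
- **Shards:** four black ones on the plate. The green L-shapes at (399,172), (320,382) and (242,416) are look-alikes to leave alone.

Next I'll take measurements and one enlarged crop.

```bash
python3 - <<'E'
from h import *
import pickle
T=pickle.load(open("top.pkl","rb"));S=pickle.load(open("scene.pkl","rb"))
a=cv2.resize(T["image"][130:250,185:365],(800,533),interpolation=cv2.INTER_CUBIC)[:, :]
a=cv2.resize(T["image"][155:250,185:325],(440,299),interpolation=cv2.INTER_CUBIC)
b=cv2.resize(S["image"][150:270,230:400],(424,299),interpolation=cv2.INTER_CUBIC)
c=cv2.resize(T["image"][215:275,85:185],(400,240),interpolation=cv2.INTER_CUBIC)
d=cv2.resize(S["image"][150:215,385:493],(400,240),interpolation=cv2.INTER_CUBIC)
im=np.zeros((600,800,3),np.uint8)
im[:299,:400]=a[:,40:440];im[:299,400:]=b[:,:400];im[300:540,:400]=c;im[300:540,400:]=d
cv2.imwrite("pics/comp.png",im)
def q(s,lst):
    P=bydepth(s,np.array(lst)*0.7)
    for l,p in zip(lst,P):print(l,np.round(p))
print("top");q(T,[(330,270),(440,270),(345,335),(440,335),(300,240),(300,330),(320,260),(320,283),(455,262),(455,283),(388,272),(320,215),(455,215),(320,240),(480,290),(205,345),(212,360),(582,358),(568,308),(200,248),(150,320),(380,400),(700,500)])
print("scene");q(S,[(397,280),(447,283),(397,309),(450,307),(425,295),(430,230),(430,322),(430,340),(595,255),(588,275),(234,240)])
for s in (T,S):
    V=s["view"];print(np.round(-V[:3,:3].T@V[:3,3]))
E
```

```text
top
(330, 270) [627. 115. 209.]
(440, 270) [626. -74. 211.]
(345, 335) [513. 105.  49.]
(440, 335) [513. -84.  51.]
(300, 240) [712. 204.   4.]
(300, 330) [524. 203.   4.]
(320, 260) [644. 132. 210.]
(320, 283) [604. 132. 209.]
(455, 262) [ 639. -100.  213.]
(455, 283) [ 604. -100.  207.]
(388, 272) [623.  15. 212.]
(320, 215) [725. 134. 200.]
(455, 215) [ 724. -102.  200.]
(320, 240) [680. 134. 203.]
(480, 290) [ 604. -168.   28.]
(205, 345) [494. 381.  65.]
(212, 360) [467. 352. 111.]
(582, 358) [ 468. -352.  101.]
(568, 308) [ 566. -348.   27.]
(200, 248) [673. 358. 169.]
(150, 320) [545. 521.   5.]
(380, 400) [383.  36.  32.]
(700, 500) [ 161. -635.   -1.]
scene
(397, 280) [560. -35.  60.]
(447, 283) [575.  61.  62.]
(397, 309) [659. -36.  61.]
(450, 307) [645.  61.  55.]
(425, 295) [595.  18.  48.]
(430, 230) [636.  19. 208.]
(430, 322) [710.  19.  69.]
(430, 340) [699.  22.  21.]
(595, 255) [486. 372.  73.]
(588, 275) [486. 367.  24.]
(234, 240) [ 472. -360.   99.]
[ 524.   -8. 1201.]
[1558.  -59.  693.]
```

View pics/comp.png

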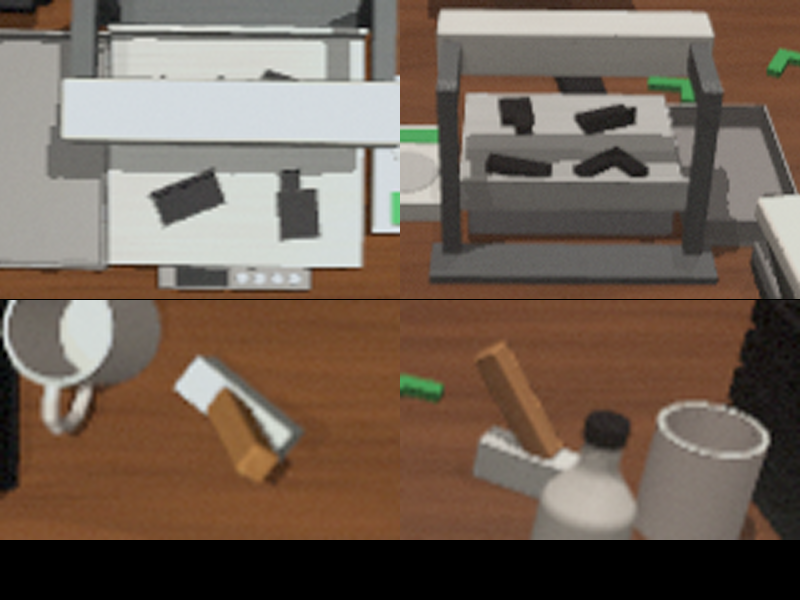

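Crop: the near shards are the ribbed slab at (188,197) and the stepped piece at (297,203). The strip (518,165) and the L (612,160) lie behind the lamp. The scraper is the aluminium block with the wooden handle at (240,420) in the lower-left panel, leaning towards -x,-y. I'll get a close wrist view of the scraper and measure the scale at the same time.

```bash
cat >> h.py <<'E'
from scipy.spatial.transform import Rotation as Ro
def rot(az,tilt,flip=1):
    z=np.array([np.sin(tilt)*np.cos(az),np.sin(tilt)*np.sin(az),-np.cos(tilt)])
    y=flip*np.array([-np.sin(az),np.cos(az),0]); x=np.cross(y,z)
    return Ro.from_matrix(np.c_[x,y,z]).as_rotvec()
E
python3 - <<'E'
from h import *
import pickle
T=pickle.load(open("top.pkl","rb"));g=T["image"].min(2).astype(int)
def rect(mask,z,name):
    cs,_=cv2.findContours(mask.astype(np.uint8),cv2.RETR_EXTERNAL,cv2.CHAIN_APPROX_NONE)
    c=max(cs,key=cv2.contourArea).reshape(-1,2)
    P=onz(T,c,z)[:,:2].astype(np.float32);print(name,len(c),cv2.minAreaRect(P),P.min(0),P.max(0))
H,W=g.shape;yy,xx=np.mgrid[:H,:W]
P=bydepth(T,np.c_[xx.ravel(),yy.ravel()]).reshape(H,W,3)
near=(abs(P[...,1]-15)<200)&(P[...,0]>450)&(P[...,0]<760)
rect(near&(abs(P[...,2]-210)<10)&(g>150)&(P[...,0]<660),209,"lamp")
rect(near&(abs(P[...,2]-50)<8)&(P[...,0]<590)&(g>120),50,"plate near part")
up=near&(P[...,2]>70)&(P[...,2]<90)&(P[...,0]>680);print("upst",up.sum(),P[up].mean(0) if up.any() else 0)
tr=near&(P[...,1]>140)&(P[...,2]<40)&(P[...,2]>-5)&(abs(T["image"].astype(int)[...,2]-T["image"][...,0])<25)&(P[...,1]<255);rect(tr,33,"tray")
print(Ro.from_rotvec(manip.get_tool_rot()).as_matrix().round(2).tolist())
p=np.array(manip.get_tool_pos());manip.move_straight(p+[0,0,150],vel=250)
for f in(1,-1):
    for az in (0,.7):
        print(f,az,manip.inverse_kinematics([400,290,360],rot(az,0,f)))
q=manip.inverse_kinematics([400,290,360],rot(0.7,0,1))
q=q if q is not None else manip.inverse_kinematics([400,290,360],rot(0.7,0,-1))
manip.move_joints(q);s=optics.snapshot("wrist");pickle.dump(s,open("w1.pkl","wb"));cv2.imwrite("pics/w1.png",s["image"])
print(manip.get_t(),manip.get_joints(),np.round(-s["view"][:3,:3].T@s["view"][:3,3]))
E
```

```text
lamp 252 ((624.05908203125, 16.73571014404297), (266.4032287597656, 49.48686981201172), 89.72554016113281) [ 598.70844 -116.57105] [649.4294  149.91237]
plate near part 340 ((544.4403076171875, 18.115966796875), (228.0252685546875, 88.1182632446289), 89.75200653076172) [499.89813  -96.086296] [588.9802  131.94923]
upst 296 [721.15236887  75.05502172  78.28858212]
tray 206 ((611.1626586914062, 176.92465209960938), (74.60936737060547, 226.80735778808594), 89.59889221191406) [497.58063 139.80792] [724.51776 215.0041 ]
[[0.97, 0.25, -0.0], [0.25, -0.97, 0.0], [0.0, -0.0, -1.0]]
1 0 [ 4.00707010e-01  2.01574470e-01  1.55594672e+00 -4.44089210e-16
  1.38407146e+00 -1.17008932e+00]
1 0.7 [ 0.40070701  0.20157447  1.55594672  0.          1.38407146 -1.87008932]
-1 0 [ 4.00707010e-01  2.01574470e-01  1.55594672e+00 -4.44089210e-16
  1.38407146e+00  1.97150334e+00]
-1 0.7 [ 4.00707010e-01  2.01574470e-01  1.55594672e+00 -4.44089210e-16
  1.38407146e+00  1.27150334e+00]
4.1417 [ 3.99574653e-01  2.01838031e-01  1.55575168e+00 -1.15514102e-04
  1.38402565e+00 -1.87006100e+00] [350. 246. 523.]
```

View pics/w1.png

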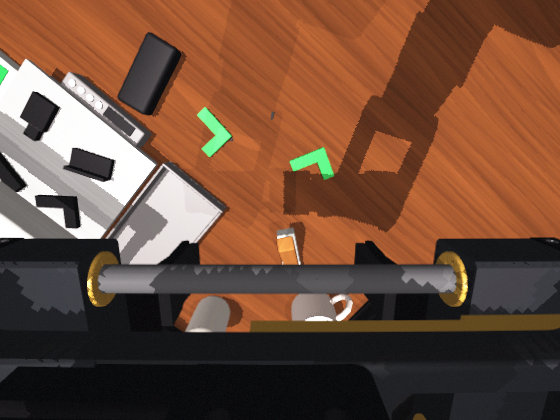

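The wrist picture shows the scraper handle at (288,240), mostly hidden behind the gripper. Behind the lamp it also shows the L shard at (60,208) and the strip at (8,172). I'll turn the wrist by half a turn to see the scraper properly.

```bash
python3 - <<'E'
from h import *
import pickle
q=np.array(manip.get_joints());q[5]+=np.pi;manip.move_joints(q)
s=optics.snapshot("wrist");pickle.dump(s,open("w2.pkl","wb"));cv2.imwrite("pics/w2.png",cv2.resize(s["image"][:300],(800,428),interpolation=cv2.INTER_CUBIC))
print(manip.get_t())
w=pickle.load(open("w1.pkl","rb"))
g=w["image"].max(2);m=(g<45).astype(np.uint8);m[230:]=0
n,l,st,c=cv2.connectedComponentsWithStats(m)
for i in range(1,n):
    if 100<st[i,4]<3000 and st[i,0]<130 and st[i,1]>80:
        cs,_=cv2.findContours((l==i).astype(np.uint8),0,1);P=onz(w,cs[0].reshape(-1,2),58)
        print(st[i],P[:,:2].min(0).round(),P[:,:2].max(0).round())
E
```

```text
6.8417
[ 33  92  26  48 249] [522. -60.] [584. -18.]
[  0 153  26  39 470] [636. -57.] [672.  -3.]
[ 66 160  48  21 201] [534.  32.] [588.  93.]
[ 35 195  45  33 738] [619.  18.] [670.  96.]
```

View pics/w2.png

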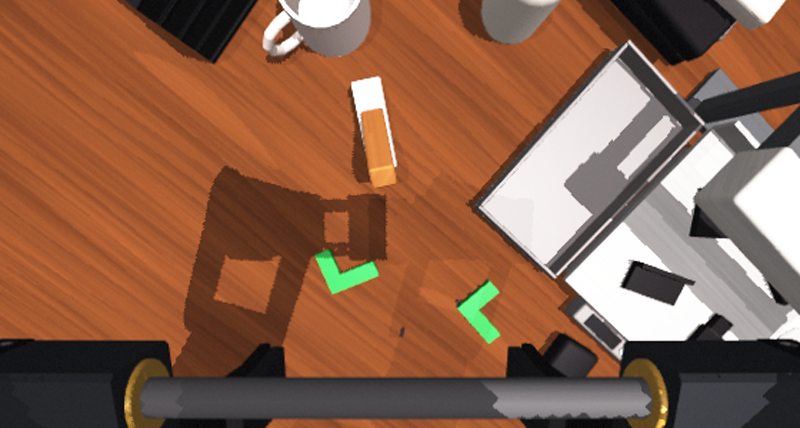

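The second wrist picture shows the scraper clearly. The block's far corners are at (352,81) and (379,77), its right edge runs to (396,165), and the handle's end face is around (383,176).

```bash
python3 - <<'E'
from h import *
import pickle
s=pickle.load(open("w2.pkl","rb"));T=pickle.load(open("top.pkl","rb"));im=s["image"].astype(int)
m=((im.min(2)>150)).astype(np.uint8);m[:, :235]=0;m[:,290:]=0;m[:45]=0;m[135:]=0
cs,_=cv2.findContours(m,0,cv2.CHAIN_APPROX_NONE);c=max(cs,key=cv2.contourArea).reshape(-1,2)
P=onz(s,c,35)[:,:2];d=bydepth(s,c);print("blockz",np.median(d[:,2]),len(c))
r=cv2.minAreaRect(P.astype(np.float32));print(r,cv2.boxPoints(r).round(1).tolist())
pts=np.array([(352,81),(379,77),(396,165)])*0.7
print("corners35",onz(s,pts,35).round(1).tolist())
# handle: orange mask, rays; end-face centre by depth and by two views
hsv=cv2.cvtColor(s["image"],cv2.COLOR_BGR2HSV)
print(hsv[int(150*.7),int(375*.7)],hsv[int(176*.7),int(383*.7)],hsv[int(150*.7),int(300*.7)])
e=np.array([(372,167),(393,164),(375,185),(395,182)])*.7
print("end depth",bydepth(s,[e.mean(0)]).round(1),"top depth",bydepth(T,np.array([(210,364),(214,366)])*.7).round(1).tolist())
# two views ray intersection of end face centre: top-crop px (262,466) in panel c -> x=85+262/4, y=215+(466-300)/4
pt=np.array([[85+262/4,215+(466-300)/4]])
o1,d1=rays(s,[e.mean(0)]);o2,d2=rays(T,pt)
A=np.c_[d1[0],-d2[0]];t=np.linalg.lstsq(A,o2-o1,rcond=None)[0];print((o1+t[0]*d1[0]).round(1),(o2+t[1]*d2[0]).round(1))
print("e corners z=100",onz(s,e,100).round(1).tolist())
E
```

```text
blockz 35.07425588696731 182
((491.5941162109375, 394.2917175292969), (89.2955551147461, 30.604354858398438), 51.30299758911133) [[451.70001220703125, 369.0], [475.6000061035156, 349.8999938964844], [531.5, 419.6000061035156], [507.6000061035156, 438.70001220703125]]
corners35 [[509.4, 437.4, 35.0], [529.8, 418.8, 35.0], [475.5, 350.8, 35.0]]
[ 13 179 226] [ 15 174 239] [ 11 184 188]
end depth [[458.8 351.2 110.6]] top depth [[459.7, 355.1, 112.6], [455.8, 348.0, 110.5]]
[458.9 351.7  97.3] [454.2 350.4  97.1]
e corners z=100 [[457.1, 364.1, 100.0], [471.4, 351.1, 100.0], [446.5, 351.9, 100.0], [460.5, 339.4, 100.0]]
```

```bash
cat >> h.py <<'E'
TILT=np.radians(60)
def tcp(o,az,l=60.):  # scraper origin -> TCP, az = scraper x azimuth
    d=np.array([np.cos(az),np.sin(az),0]);zt=np.sin(TILT)*d-np.cos(TILT)*np.array([0,0,1])
    return np.array(o,float)+d*(-l*np.sin(np.radians(40)))+[0,0,35+l*np.cos(np.radians(40))]+19*zt
E
python3 - <<'E'
from h import *
az=np.radians(51.3);O=np.array([494.7,398.2,0])
for f in(1,-1):
    R=rot(az,TILT,f)
    print(f,[ (lambda q:None if q is None else np.round(q,2).tolist())(manip.inverse_kinematics(p,r)) for p,r in
     [(tcp(O,az),R),(tcp(O+[0,0,130],az),R),(tcp([520,-125,130],0),rot(0,TILT,f)),(tcp([555,-125,52],0),rot(0,TILT,f)),(tcp([555,155,52],0),rot(0,TILT,f)),(tcp([646,-125,52],0),rot(0,TILT,f)),(tcp([646,155,52],0),rot(0,TILT,f))]])
E
```

```text
1 [[0.19, 0.97, 2.24, 2.46, 1.1, 1.52], [0.19, 0.59, 2.23, 2.27, 0.82, 1.85], None, [-0.82, 0.9, 2.43, 2.39, 1.18, 1.42], [0.16, 0.88, 2.39, 3.29, 1.17, 1.59], [-0.63, 0.81, 2.2, 2.46, 0.94, 1.67], [0.12, 0.81, 2.17, 3.28, 0.89, 1.55]]
-1 [[0.19, 0.97, 2.24, 2.46, 1.1, -1.62], [0.19, 0.59, 2.23, 2.27, 0.82, -1.29], None, [-0.82, 0.9, 2.43, 2.39, 1.18, -1.72], [0.16, 0.88, 2.39, 3.29, 1.17, -1.55], [-0.63, 0.81, 2.2, 2.46, 0.94, -1.48], [0.12, 0.81, 2.17, 3.28, 0.89, -1.6]]
```

```bash
python3 - <<'E'
from h import *
az=np.radians(51.3);O=np.array([494.7,398.2,0])
d=np.array([np.cos(az),np.sin(az),0]);zt=np.sin(TILT)*d-[0,0,.5]
f=-1;R=rot(az,TILT,f);R0=rot(0,TILT,f)
I=lambda p,r:(lambda q:None if q is None else np.round(q,2).tolist())(manip.inverse_kinematics(p,r))
print(I(tcp(O,az)-zt*90,R))
for p in ([560,300,260],[600,150,260],[600,0,260],[600,-90,260],[600,-170,260],[600,-170,52],[555,-170,52],[555,-97,52],[555,0,52],[560,0,52],[555,60,52],[600,-170,120]):print(p,I(tcp(p,0),R0))
E
```

```text
None
[560, 300, 260] [0.55, 0.31, 2.01, 4.43, 0.5, -2.52]
[600, 150, 260] [0.12, 0.24, 2.14, 3.51, 0.3, -1.86]
[600, 0, 260] [-0.36, 0.2, 2.21, 2.28, 0.42, -0.94]
[600, -90, 260] [-0.63, 0.21, 2.18, 1.9, 0.57, -0.73]
[600, -170, 260] [-0.81, 0.25, 2.12, 1.69, 0.69, -0.64]
[600, -170, 52] [-0.81, 0.82, 2.26, 2.3, 1.01, -1.52]
[555, -170, 52] [-0.92, 0.86, 2.37, 2.26, 1.1, -1.65]
[555, -97, 52] None
[555, 0, 52] None
[560, 0, 52] None
[555, 60, 52] None
[600, -170, 120] [-0.81, 0.62, 2.25, 2.18, 0.87, -1.31]
```

```bash
python3 - <<'E'
import h
from h import *
az=np.radians(51.3);O=np.array([494.7,398.2,0])
I=lambda p,r:manip.inverse_kinematics(p,r)
for t in (40,45,50,55):
    h.TILT=np.radians(t);d=np.array([np.cos(az),np.sin(az),0]);zt=np.sin(h.TILT)*d-[0,0,np.cos(h.TILT)]
    for f in (1,-1):
        R=rot(az,h.TILT,f);g=tcp(O,az,65)
        print(t,f,"grasp",[I(p,R) is not None for p in (g-zt*80,g,g+[0,0,130],g+[0,0,260])])
        for xs in (555,565,642):
            print("  ",xs,''.join('.' if I(tcp([xs,y,z],0,65),rot(0,h.TILT,f)) is None else 'o' for z in (52,260) for y in range(-170,161,30)))
E
```

```text
40 1 grasp [True, True, False, True]
   555 oooooooooooo.ooooooooooo
   565 oooooooooooo.ooooooooooo
   642 oooooooooooooooooooooooo
40 -1 grasp [True, True, True, True]
   555 oooooooooooooooooooooooo
   565 oooooooooooooooooooooooo
   642 oooooooooooooooooooooooo
45 1 grasp [True, True, True, False]
   555 oooooooooooo.....ooooooo
   565 oooooooooooo....oooooooo
   642 oooooooooooo..oooooooooo
45 -1 grasp [True, True, True, True]
   555 oooooooooooooooooooooooo
   565 oooooooooooooooooooooooo
   642 oooooooooooooooooooooooo
50 1 grasp [True, True, True, False]
   555 oooooooooooo.........ooo
   565 oooooooooooo.........ooo
   642 oooooooooooo.......ooooo
50 -1 grasp [True, True, True, True]
   555 oooooooooooooooooooooooo
   565 oooooooooooooooooooooooo
   642 oooooooooooooooooooooooo
55 1 grasp [True, True, True, True]
   555 ooo......ooooooooooooooo
   565 ooooo..ooooooooooooooooo
   642 oooooooooooooooooooooooo
55 -1 grasp [True, True, True, True]
   555 ooo......ooooooooooooooo
   565 ooooo..ooooooooooooooooo
   642 oooooooooooooooooooooooo
```

```bash
sed -i 's/^TILT=.*/TILT=np.radians(50)/; s/l=60\./l=65./' h.py; python3 - <<'E'
from h import *
az=np.radians(51.3);O=np.array([494.7,398.2,0]);g=tcp(O,az);R=rot(az,TILT,-1)
I=lambda p,r:np.array(manip.inverse_kinematics(p,r))
def line(a,b,ra,rb,n=30):
    from scipy.spatial.transform import Slerp
    S=Slerp([0,1],Ro.from_rotvec([ra,rb]))
    Q=np.array([I(a+(b-a)*t,S(t).as_rotvec()) for t in np.linspace(0,1,n)])
    D=np.abs(np.diff(Q,axis=0)).max(0)/(np.linalg.norm(b-a)/(n-1));print("rad/mm max",D.round(4),"start",Q[0].round(2),"end",Q[-1].round(2))
R0=rot(0,TILT,-1)
line(g+[0,0,200],g,R,R)
line(g+[0,0,260],tcp([600,-170,260],0),R,R0)
line(tcp([600,-170,260],0),tcp([600,-170,52],0),R0,R0)
line(tcp([565,-170,51],0),tcp([565,155,51],0),R0,R0)
line(tcp([642,-170,51],0),tcp([642,155,51],0),R0,R0)
line(g+[0,0,200],tcp([560,300,200],0),R,R0)
manip.move_gripper(0.6)
manip.movep(g+[0,0,200],R);print(manip.get_t(),np.round(manip.get_joints(),2))
manip.move_straight(g+[0,0,20],vel=200)
s=optics.snapshot("wrist");cv2.imwrite("pics/w3.png",s["image"])
t=optics.snapshot("top");import pickle;pickle.dump(t,open("t3.pkl","wb"))
print(manip.get_tool_pos(),g)
E
```

```text
rad/mm max [0.     0.0027 0.0011 0.0062 0.002  0.007 ] start [ 0.24  0.32  2.07  1.58  0.49 -0.47] end [ 0.24  0.83  2.19  2.41  0.78 -1.46]
rad/mm max [0.0022 0.0007 0.001  0.0005 0.0004 0.0008] start [ 0.24  0.2   2.    1.23  0.52 -0.07] end [-0.76  0.19  2.01  1.22  0.6  -0.13]
rad/mm max [0.     0.0028 0.0014 0.0054 0.0018 0.0063] start [-0.76  0.19  2.01  1.22  0.6  -0.13] end [-0.76  0.69  2.2   2.18  0.7  -1.3 ]
rad/mm max [0.0034 0.0002 0.0013 0.0038 0.0013 0.002 ] start [-0.83  0.7   2.28  2.18  0.77 -1.39] end [ 0.14  0.7   2.3   3.3   0.73 -1.6 ]
rad/mm max [0.0027 0.0001 0.001  0.0039 0.0008 0.0019] start [-0.69  0.69  2.1   2.17  0.63 -1.19] end [ 0.11  0.69  2.12  3.31  0.54 -1.64]Traceback (most recent call last):
  File "<stdin>", line 15, in <module>
  File "<stdin>", line 7, in line
ValueError: setting an array element with a sequence. The requested array has an inhomogeneous shape after 1 dimensions. The detected shape was (30,) + inhomogeneous part.
```

```bash
python3 - <<'E'
from h import *
az=np.radians(51.3);O=np.array([494.7,398.2,0]);g=tcp(O,az);R=rot(az,TILT,-1)
manip.move_gripper(0.6)
manip.movep(g+[0,0,200],R);print(manip.get_t(),np.round(manip.get_joints(),2))
manip.move_straight(g+[0,0,20],vel=170)
s=optics.snapshot("wrist");cv2.imwrite("pics/w3.png",s["image"])
print(manip.get_tool_pos(),g,manip.get_t())
E
```

```text
9.25 [ 0.24  0.32  2.07  1.58  0.49 -0.47]
[478.11720796 377.1992331   93.69250525] [477.67692447 376.95172841  72.57992422] 10.5083
```

View pics/w3.png

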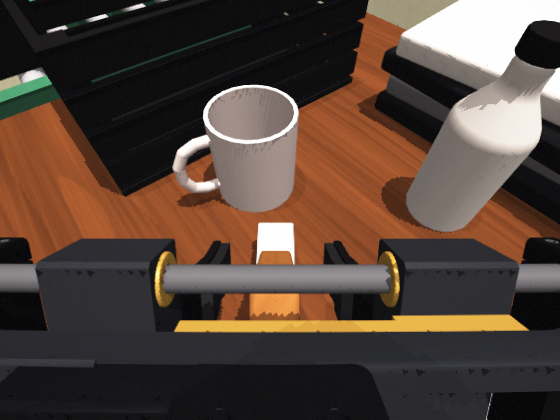

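The handle at (275,285) is centred between the fingers (225 and 335). I'll grasp it, carry it over to the -y side of the scale and feel for the plate.

```bash
python3 - <<'E'
from h import *
az=np.radians(51.3);O=np.array([494.7,398.2,0]);g=tcp(O,az);R=rot(az,TILT,-1);R0=rot(0,TILT,-1)
F=lambda:np.round(manip.get_wrist_force(),1).tolist()
manip.move_straight(g,vel=60);print(F())
manip.move_gripper(0.0,squeeze=60);print("gap",manip.get_finger_gap()*87,manip.get_grip_force(),F(),manip.get_tool_pos())
manip.move_straight(g+[0,0,25],vel=80);print(F())
manip.move_straight(g+[0,0,255],vel=180)
manip.move_straight(tcp([600,-170,255],0),R0,vel=260)
manip.move_straight(tcp([565,-170,62],0),vel=180);print(F(),manip.get_t())
manip.move_straight(tcp([565,-88,62],0),vel=150);f0=np.array(manip.get_wrist_force())
for z in np.arange(55,46,-1.):
    manip.move_straight(tcp([565,-88,z],0),vel=20)
    f=np.array(manip.get_wrist_force());print(z,(f-f0).round(1),np.round(manip.get_tool_pos()[2]-tcp([565,-88,z],0)[2],1))
    if f[2]-f0[2]>3:break
manip.move_straight(tcp([565,-88,z+2],0),vel=30)
t=optics.snapshot("top");s=optics.snapshot("scene")
im=np.zeros((600,800,3),np.uint8)
im[:,:400]=cv2.resize(t["image"][150:270,190:330],(400,343))[:,:].repeat(1,0)[:343].copy().__class__((600,400,3),np.uint8) if 0 else 0
im[:343,:400]=cv2.resize(t["image"][150:270,190:330],(400,343));im[:343,400:]=cv2.resize(s["image"][140:260,230:370],(400,343))
cv2.imwrite("pics/c4.png",im[:343]);print(manip.get_t())
E
```

```text
[-0.1, -0.9, -0.7]
gap 23.63957363616097 59.928288320079446 [-1.0, -0.8, 1.0] [477.64199023 376.95515093  72.70460017]
[-0.1, 0.1, -3.6]
[0.0, -0.4, -3.0] 17.0167
55.0 [ 0.1 -1.6 -0.4] -0.3
54.0 [ 0.2 -0.6 -0.7] -0.0
53.0 [ 0.5 -0.5 -0.3] -0.0
52.0 [ 0.  -0.8 -1.1] -0.1
51.0 [-1.4 -0.1  0.1] -0.1
50.0 [-0.3 -0.1  0.6] 0.1
49.0 [-3.6 -0.1  7. ] 1.1
20.0667
```

View pics/c4.png

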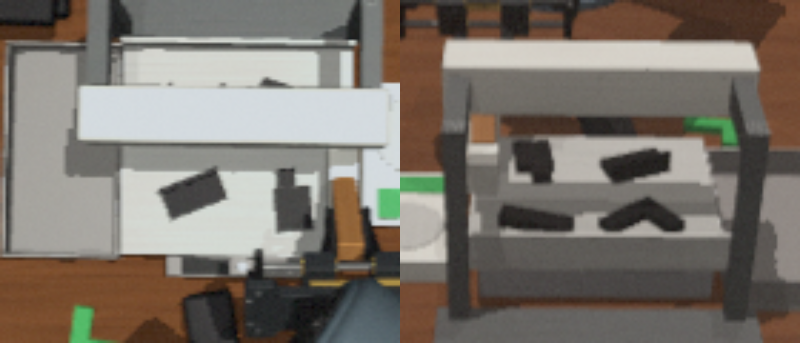

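```bash
python3 - <<'E'
from h import *
F=lambda:np.round(manip.get_wrist_force(),1).tolist()
z=50.7;go=lambda p,v:manip.move_straight(tcp(p,0),vel=v)
go([565,-88,z],30);go([565,60,z],100);print(F());go([565,155,z],100);print(F(),manip.get_t())
go([565,130,88],150);go([565,-122,88],200);go([575,-122,z],120);go([625,-122,z],100);print(F());go([643,-122,z],40);print(F(),manip.get_t())
t=optics.snapshot("top");s=optics.snapshot("scene")
im=np.zeros((343,800,3),np.uint8)
im[:,:400]=cv2.resize(t["image"][150:270,190:330],(400,343));im[:,400:]=cv2.resize(s["image"][140:260,240:380],(400,343))
cv2.imwrite("pics/c5.png",im)
E
```

```text
[-0.1, -0.4, -2.3]
[0.3, 0.0, -4.0] 23.05
[0.5, -0.9, -2.1]
[-0.2, -0.0, -3.2] 26.6333
```

View pics/c5.png

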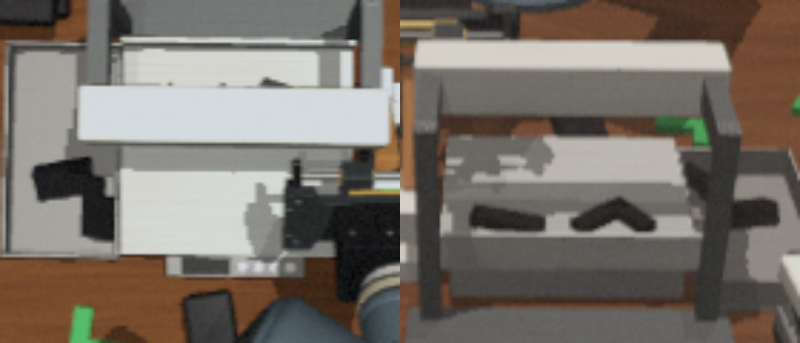

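Both near shards are in the tray, at (62,180) and (98,205). The plate's front half is clear. Next is the sweep of the rear strip.

```bash
python3 - <<'E'
from h import *
F=lambda:np.round(manip.get_wrist_force(),1).tolist()
z=50.7;go=lambda p,v:manip.move_straight(tcp(p,0),vel=v)
go([643,20,z],100);print(F());go([643,157,z],100);print(F(),manip.get_t())
go([643,140,54],80);go([560,140,60],150);go([560,190,200],170);print(manip.get_t())
t=optics.snapshot("top");s=optics.snapshot("scene")
import pickle;pickle.dump((t,s),open("a6.pkl","wb"))
im=np.zeros((343,800,3),np.uint8)
im[:,:400]=cv2.resize(t["image"][150:270,190:330],(400,343));im[:,400:]=cv2.resize(s["image"][140:260,250:390],(400,343))
cv2.imwrite("pics/c6.png",im)
E
```

```text
[-0.9, 0.3, -3.6]
[-0.1, 0.1, -4.2] 29.8167
32.5917
```

View pics/c6.png

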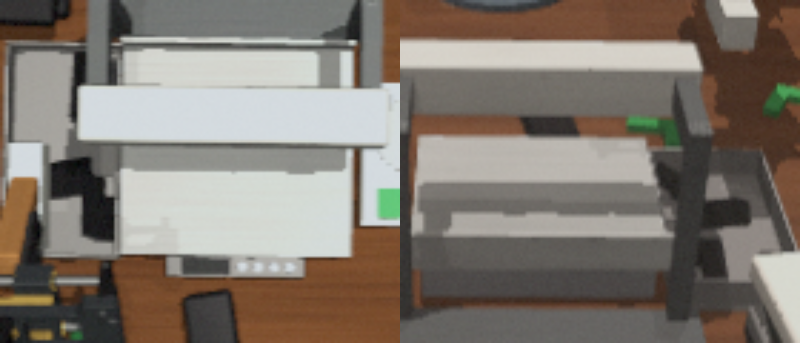

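The plate is clear. The tray holds dark pieces at (78,90), (62,180) and (100,205), and the L seems to be under the lamp arm around (95,150). I'll set the scraper down where it stood and then inspect the tray.

```bash
python3 - <<'E'
from h import *
import pickle
az=np.radians(51.3);O=np.array([494.7,398.2,0]);g=tcp(O,az);R=rot(az,TILT,-1)
manip.movep(g+[0,0,120],R)
manip.move_straight(g+[0,0,8],vel=150)
f0=np.array(manip.get_wrist_force())
for z in (4,2.5,1.5,.8,0.2):
    manip.move_straight(g+[0,0,z],vel=20);f=np.array(manip.get_wrist_force());print(z,(f-f0).round(1))
    if f[2]-f0[2]>2.5:break
manip.move_gripper(0.62);manip.hold(.1)
manip.move_straight(g+[0,0,190],vel=170);print(manip.get_t())
manip.movep([470,190,370],rot(0,0,-1));print(manip.get_t(),np.round(manip.get_joints(),2))
s=optics.snapshot("wrist");pickle.dump(s,open("w7.pkl","wb"))
cv2.imwrite("pics/w7.png",cv2.resize(s["image"][:240],(800,343)))
E
```

```text
4 [-0.9 -1.5  0.9]
2.5 [ 0.2 -1.6  0.6]
1.5 [-1.4  0.4  0.6]
0.8 [-1.2 -1.5  0.6]
0.2 [-1.4 -1.4  1.8]
38.9083
40.8667 [0.16 0.22 1.51 0.   1.42 1.73]
```

View pics/w7.png

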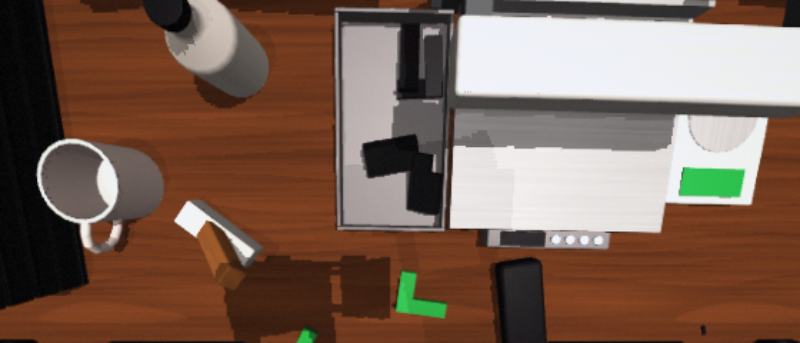

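Wrist view: the scraper stands free at (220,240). In the tray are the slab (390,155), the stepped piece (425,190), and two more by the inner wall at (410,60) and (433,65). I'll measure how those two lie.

```bash
python3 - <<'E'
from h import *
import pickle
s=pickle.load(open("w7.pkl","rb"))
for px in [(410,40),(410,60),(410,85),(420,95),(433,45),(433,65),(433,88),(440,65),(428,65),(390,155),(415,170),(425,190),(435,200),(370,100),(447,60),(447,150),(338,150)]:
    p=np.array(px)*.7;print(px,bydepth(s,[p]).round(1)[0],s["image"][int(p[1]),int(p[0])])
cv2.imwrite("pics/w7b.png",cv2.resize(s["image"][0:165,225:320],(345,600),interpolation=cv2.INTER_CUBIC))
E
```

```text
(410, 40) [692.8 175.   19.3] [14 12 14]
(410, 60) [672.9 175.   22.4] [15 12 14]
(410, 85) [647.1 175.   29.7] [17 16 18]
(420, 95) [639.9 163.8  17.1] [25 22 22]
(433, 45) [689.3 150.6  15.2] [51 49 52]
(433, 65) [669.6 150.4  16.5] [53 51 54]
(433, 88) [647.1 149.9  16.1] [56 53 57]
(440, 65) [670.1 142.8  14.7] [52 50 54]
(428, 65) [669.8 155.6  15.9] [48 47 52]
(390, 155) [578.  196.2  21.4] [18 18 19]
(415, 170) [561.8 168.8  28.1] [20 17 18]
(425, 190) [540.6 157.7  30.5] [17 15 17]
(435, 200) [530.  146.7  33. ] [19 17 18]
(370, 100) [637.2 218.3   4.8] [178 179 189]
(447, 60) [675.1 135.4  14.3] [37 35 37]
(447, 150) [581.9 135.4  36.3] [138 138 147]
(338, 150) [582.  251.4  35.3] [168 169 179]
```

View pics/w7b.png

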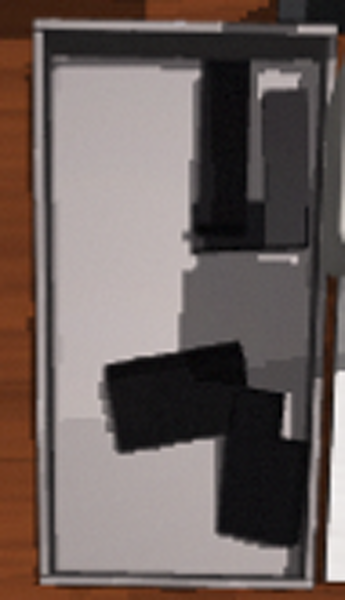

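All four shards lie inside the tray walls: strip at y≈149, L at 165-175, slab at 196 and stepped piece at 158, all below 34 mm. Next I'll measure the jar in both fixed views.

```bash
python3 - <<'E'
from h import *
import pickle
T,S=pickle.load(open("a6.pkl","rb"))
for n,s,(cx,cy),w in (("top",T,(582*.7,360*.7),28),("scene",S,(235*.7,258*.7),32)):
    hsv=cv2.cvtColor(s["image"],cv2.COLOR_BGR2HSV);m=((hsv[...,1]<60)&(hsv[...,2]>110)).astype(np.uint8)
    k=np.zeros_like(m);k[int(cy)-w:int(cy)+w,int(cx)-w:int(cx)+w]=1;m*=k
    m_=cv2.connectedComponentsWithStats(m);i=1+np.argmax(m_[2][1:,4]);mm=m_[1]==i;print(n,m_[2][i])
    yy,xx=np.nonzero(mm);P=bydepth(s,np.c_[xx,yy]);print("zmax",np.percentile(P[:,2],[2,50,90,97]).round(1))
    for a,b in((90,106),(62,80),(20,60)):
        Q=P[(P[:,2]>a)&(P[:,2]<b)]
        if len(Q)>5:print(a,len(Q),"x",np.percentile(Q[:,0],[2,98]).round(1),"y",np.percentile(Q[:,1],[2,98]).round(1))
    if n=="top":
        t=mm.copy();t[mm]=(P[:,2]>94);c,_=cv2.findContours(t.astype(np.uint8),0,1);e=max(c,key=cv2.contourArea).reshape(-1,2)
        print("lid centre",cv2.minEnclosingCircle(onz(s,e,100)[:,:2].astype(np.float32)))
E
```

```text
top [397 242  25  21 414]
zmax [  0.9  98.5 102.  103.6]
90 283 x [439.2 483.8] y [-388.5 -341.6]
62 89 x [434.4 487.5] y [-369.3 -335.4]
20 17 x [434.4 489.8] y [-370.9 -335.7]
lid centre ((460.1348571777344, -365.2218933105469), 26.74810218811035)
scene [155 173  21  23 338]
zmax [16.7 55.5 76.1 81.6]
62 120 x [460.9 490.1] y [-390. -339.]
20 172 x [470.8 491. ] y [-389.9 -340.2]
```

```bash
python3 - <<'E'
from h import *
R=rot(0,0,1);j=np.array([461.,-365,39]);p=np.array([540.,18,39+50])
F=lambda:np.round(manip.get_wrist_force(),1).tolist()
manip.move_gripper(1.0)
manip.movep(j+[0,0,260],R);print(manip.get_t(),np.round(manip.get_joints(),2))
manip.move_straight(j+[0,0,80],vel=200)
s=optics.snapshot("wrist")
manip.move_straight(j,vel=100);print(F())
manip.move_gripper(0.0,squeeze=30);print("gap",manip.get_finger_gap()*87,manip.get_grip_force(),F(),manip.get_t())
manip.move_straight(j+[0,0,20],vel=80);print(F(),manip.get_grip_force())
manip.move_straight(j+[0,0,100],vel=150)
manip.move_straight(p+[0,0,50],vel=170)
manip.move_straight(p+[0,0,6],vel=80);f0=np.array(manip.get_wrist_force());print(manip.get_t())
for z in (3,2,1,0,-1):
    manip.move_straight(p+[0,0,z],vel=25);f=np.array(manip.get_wrist_force())-f0;print(z,f.round(1))
    if f[2]>2:break
t=optics.snapshot("top");s=optics.snapshot("scene");print(manip.get_t())
im=np.zeros((343,800,3),np.uint8)
im[:,:400]=cv2.resize(t["image"][150:270,190:330],(400,343));im[:,400:]=cv2.resize(s["image"][140:260,250:390],(400,343))
cv2.imwrite("pics/c8.png",im)
E
```

```text
45.2333 [-0.86  0.4   1.43  0.    1.31 -2.43]
[-0.6, -0.4, -0.7]
gap 58.97278126738237 29.998527970165014 [-0.8, -2.2, 2.2] 47.8917
[-0.4, 0.5, -3.5] 29.99834669404663
52.125
3 [-0.2  0.8 -0.7]
2 [-0.7 -0.1 -0.3]
1 [ 0.8 -0.2  0.3]
0 [-0.8  0.3  4.5]
53.2417
```

View pics/c8.png

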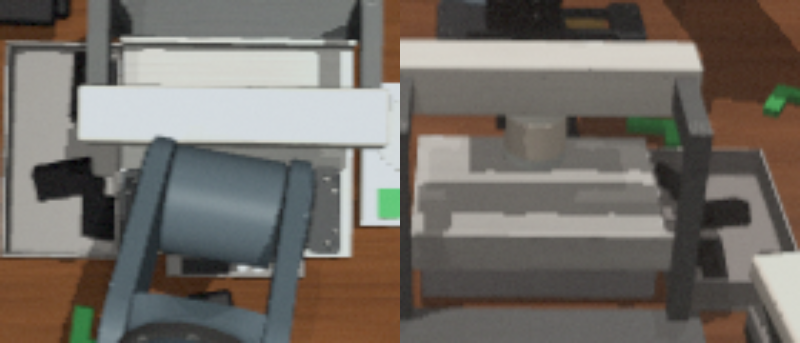

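The jar stands upright on the plate at (535,138) and has made contact. I'll release it, retreat straight up, check and sign off.

```bash
python3 - <<'E'
from h import *
p=np.array([540.,18,89])
manip.move_gripper(0.95);manip.hold(.2)
manip.move_straight(p+[0,0,180],vel=140);manip.hold(.3)
s=optics.snapshot("scene");P=bydepth(s,[np.array([250+x/400*140,140+y/343*120]) for x,y in ((535,),) for y in ()] or [[250+135*.35,140+138*.35]])
print("jar side",P.round(),manip.get_t())
T=optics.snapshot("top");g=T["image"];yy,xx=np.mgrid[100:300,50:200];Q=bydepth(T,np.c_[xx.ravel(),yy.ravel()])
q=Q[(np.hypot(Q[:,0]-491,Q[:,1]-394)<60)&(Q[:,2]>28)&(Q[:,2]<40)];print("scraper top",q.mean(0).round(1),q[:,2].std().round(1))
print(manip.sign_off())
E
```

```text
Traceback (most recent call last):
ValueError: not enough values to unpack (expected 2, got 1)
```

```bash
python3 - <<'E'
from h import *
s=optics.snapshot("scene");P=bydepth(s,[[250+135*.35,140+138*.35],[250+135*.35,140+122*.35]])
print("jar side",P.round(),manip.get_t())
T=optics.snapshot("top");yy,xx=np.mgrid[100:300,50:200];Q=bydepth(T,np.c_[xx.ravel(),yy.ravel()])
q=Q[(np.hypot(Q[:,0]-491,Q[:,1]-394)<60)&(Q[:,2]>28)&(Q[:,2]<40)];print("scraper top",q.mean(0).round(1),q[:,2].std().round(1))
ok=abs(P[0,0]-570)<12 and abs(P[0,1]-18)<20 and len(q)>20
print(ok, manip.sign_off() if ok else None)
E
```

```text
jar side [[568.  17.  89.]
 [566.  17. 106.]] 56.0
scraper top [501.3 398.7  34.9] 2.4
the job is handed in; nothing more can be done
True None
```

I handed the job in at about 56 s of the 72 s limit: all four shards are in the tray, the jar stands upright on the cleared plate, and the scraper stands on the bench at its original spot, clear of the scale and tray; no verdict came back.

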